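Move the tube block from the dry-block heater to its cooling dock

ROBOT

A 6-joint arm with a two-finger parallel gripper is mounted at the origin on the work surface. World frame = base frame: x ahead of the robot, y to its left, z up, the work surface at z = 0. Lengths are in mm, angles in rad, forces in N, time in s.
With the tool pointing down it reaches from about 400 to 925 mm from the base axis. Payload 12.5 kg.
Tool frame: the origin (TCP) lies at the very end of the fingers, on their centre line; the grasp point (between the pads) lies 19 mm behind it; z points along the fingers, y is the line along which they close (so a half turn about z gives the same grasp; the last joint's range is limited). The gripper opens to 95 mm and grips with 3 to 60 N. Pads are 20 mm wide; open, the fingers measure 119 mm over their backs; the gripper's body (75 mm by 180 mm) begins 59 mm behind the grasp point.
Start: joints at [-1.382, 0.491, 1.559, -0, 1.092, -0.106], TCP at [181.616, -598.049, 214.661] pointing down, gripper open.
Joint ranges: [-3.1, 3.1], [-0.84, 2.19], [0.05, 2.79], [-1.13, 4.28], [0.06, 2.93], [-2.69, 2.69]. Speed limits (rad/s): [2.22, 2.22, 2.79, 3.14, 3.14, 3.14].

INTERFACE

Orientations are given as [roll, pitch, yaw] about the fixed x, y, z axes, in that order (R = Rz(yaw) Ry(pitch) Rx(roll)).
In Python, from cell import env gives the robot as it stands.
- The arm moves only by the shell command python3 steer.py 'ROWS'. ROWS is a JSON list of rows, 1 to 5 of them, each an object with the fields pos (a list: dx, dy, dz in a scale on which 1.0 is 1 m), yaw (a turn about the tool's z in normalised numbers (1 is 60 degrees)), finger_gap (the opening from 0.0 (shut) to 1.0 (fully open)); a field left out counts as zero (the opening has to be given); each row is the pose to reach, as a shift and turn from the pose commanded when the command began, along the tool's axes at that moment; what a row does not reach only later rows make up. A row lasts 1/12 s, in which the tool goes at most 41.7 mm and 0.125 rad, less where a joint would pass 70% of its speed; a pose out of reach is approached as far as the arm can. The fingers move at their own pace and stop on an object; the grip force is fixed at half the most. Time passes only in rows, so rows that do not move let the fingers close. It prints the time, the measured TCP pose, the force, the opening and the grip force at its end. No shift or turn number may pass 1 either way. Input that does not fit is refused with a message, and nothing moves.
- env.state(): the state, without advancing time (a new reading comes with each control period).
- env.read_camera(name): name is "scene" or "top" or "wrist"; returns (picture, depth): 384x512x3 uint8, red, green, blue; 384x512 float32, mm along the optical axis (not along the pixel's ray), 0 where there is no reading.
- env.camera_info(name): a dict with "vertical_fov" (degrees; the focal length in pixels is half the picture's height over the tangent of half this angle, whatever the lens; pixels are square), "cx", "cy" (the principal point, pixels), "origin" and "attitude" of the camera in the world. Camera axes: x right, y down, z forward; pixel columns grow to the right and rows downward; lengths in mm; the calibration is good to about 2 mm. A picture is of the moment at which its call begins: read the wrist's pose just before it. camera_info takes no time and is no camera call; for the wrist camera it gives the pose at the moment of the call.
- env.job_done(): hands the job in; it is judged then, once.
The state is a dict: "t": time; "joints": joint angles; "qvel": joint speeds; "tau": joint torques, N m; "eef_pos": TCP position; "tcp_rot": TCP orientation; "ft_force": force on the tool from outside, world axes, zero at the start; "moment": the same for the moment, N m; "opening": opening from 0.0 (shut) to 1.0 (fully open); "grip_force": force on a finger pad.
Only numpy, scipy, OpenCV 4.12 (cv2) and the standard library are available. Lean on these libraries where they do the work, as an engineer would, in place of code of your own. Each camera call takes 0.05 s, during which the arm holds its last target. There are 200 camera calls.

TASK

Press the heater's release button so that its lid springs open, then lift the rectangular tube block straight up off the square core inside, leaving the core standing in the heater. Stand the block in the middle of the cork mat and let go of it, take it again across its narrow width, lower it (do not drop it) between the two cheeks of the cooling dock until it stands flat and centred on the dock's base, and let go. Leave the lid open and do not disturb the glassware and other things on the bench.

Things in the scene. Friction and masses are not known exactly. Their poses are not given: they have to be found in the camera images.
- heater: White dry-block heater, fixed. Origin on the bench below the centre of its well; x towards the lid's hinge (away from the robot), y left. Spans x -118 to +70, y -85 to +85 mm; rim 76 high round the well; front apron (x -118 to -60) 54 high.
- well (a point): Centre of the heater's well floor, 30 above the bench. Well: a trench 48 wide (heater x) and 132 long (heater y). The block stands in its middle, long side along y, 4 mm free beside its long sides and a 35 mm bay for a finger beyond each short end, so here it can be gripped only by its short ends (62 apart). The lid covers it until open.
- release_top (a point): Centre of the top face of the round release button (24 dia), 72 above the bench when up, on the heater's front apron at heater x = -94, y = 0. Pressed straight down.
- release (a joint): Travel of the button: 0 up, 0.006 fully down. Spring: about 1.5 N to start, 5 N fully down; it pops up again. The lid is freed at about 0.004.
- lid (a joint): Angle of the heater's grey lid: 0 shut and latched, 1.8 at its open stop, where it stands up, leaning slightly back. Once freed, a spring opens it in about 2 s and keeps it open; if the gripper is in its way it goes on when that moves off. Hinge along heater y at heater x = +68, 78 high; 128 from hinge to front edge, 168 wide, 18 thick.
- block: Outer part: aluminium tube block, 40 (x) x 62 (y) x 42 high, four dark tube holes in its top and a 26 x 26 square opening right through its middle. About 0.2 kg (varies by 30%). Origin at the centre of its underside. Stands over the core with 2 mm to spare all round; in the heater its underside is 30, its top 72 above the bench.
- core: Inner part: upright steel square bar 22 x 22 x 60 high, about 0.2 kg, loose, its foot in a 10 mm deep pocket in the well's floor (foot 20, top 80 above the bench: it shows 8 mm above the block). Origin at the centre of its underside. Must stay standing there.
- mat: Flat square cork mat 120 x 120 x 6, fixed. Origin at the centre of its underside; top 6 above the bench. Mat and dock may each be on either side of the heater.
- dock: Aluminium cooling dock, fixed. Origin on the bench under its centre. Base plate 80 (x) x 110 (y) x 10 thick; two upright finned cheeks face each other along y, 70 apart (from y = +-35 out to +-55), 50 wide in x, tops 56 above the bench.
- dock_seat (a point): Centre of the dock's base plate top, 10 above the bench: where the middle of the block's underside belongs, its long side along the dock's y. The cheeks are 4 mm higher than the block and leave 4 mm at each end, so a finger fits only at the block's long sides (open along x).
- small_beaker: Bystander, leave alone: small glass beaker, 42 dia x 50 high, behind the dock. Origin at the centre of its underside.
- petri_dish: Bystander, leave alone: closed clear petri dish, 80 dia x 14 high, behind the mat. Origin at the centre of its underside.
- wood_splint: Bystander, leave alone: flat wooden splint 150 x 17 x 5 (long along its x) lying close beside the heater's right side. Origin at the centre of its underside.
- vial: Bystander, leave alone: small capped glass vial, 32 dia x 50 high, close beside the heater's left side. Origin at the centre of its underside.
- beaker: Bystander, leave alone: glass beaker 72 dia x 95 high towards the back. Origin at the centre of its underside.
- mortar: Bystander, leave alone: white ceramic bowl 90 dia x 50 high towards the back. Origin at the centre of its underside.
- reagent_bottle: Bystander, leave alone: white plastic bottle 62 dia x 140 high, at the far left. Origin at the centre of its underside.
- tall_bottle: Bystander, leave alone: amber glass bottle 76 dia x 210 high, at the far right. Origin at the centre of its underside.

How it is judged (in metres and radians):
On the way, in this order (a step that is already met when the one before it is completed fails the run):
1. the release button is pressed (value of joint release above 0.0035 m), for 0.02 s.
2. the lid has sprung open (value of joint lid above 1.6 rad), for 0.2 s.
3. the block is lifted clear of the core, which stays in its pocket (z of block in the frame of heater above 0.082 m and z of core in the frame of heater between 0.014 and 0.025 m and horizontal distance between core and heater below 0.006 m and angle between core's own z axis and vertical below 0.1 rad), for 0.1 s.
4. the block stands about the middle of the cork mat, let go (z of block in the frame of mat between 0.003 and 0.01 m and horizontal distance between block and mat below 0.035 m and angle between block's own z axis and vertical below 0.08 rad and contact force between the fingers and block below 0.1 N and linear speed of block below 0.03 m/s), for 0.2 s.
5. the block is lowered between the cheeks in the fingers to within 10 mm of the base (horizontal distance between block and dock below 0.012 m and angle between the y axis of block and the y axis of dock, either way round below 0.15 rad and z of block in the frame of dock below 0.02 m and contact force between the fingers and block above 0.5 N), for 0.05 s.
At the end, for the whole second after the job is handed in: The block is at rest flat on the dock base (3 mm, 3 deg) between the cheeks, within 12 mm of the centre and 8 deg of its direction; the core stands upright in its pocket in the heater (5 mm in height, 6 mm sideways); the lid is open beyond 1.6 rad (horizontal distance between block and dock below 0.012 m and angle between the y axis of block and the y axis of dock, either way round below 0.15 rad and angle between block's own z axis and vertical below 0.06 rad and z of block in the frame of dock between 0.007 and 0.013 m and linear speed of block below 0.02 m/s and value of joint lid above 1.6 rad and z of core in the frame of heater between 0.014 and 0.025 m and horizontal distance between core and heater below 0.006 m and angle between core's own z axis and vertical below 0.1 rad); the robot touches nothing.
It fails at once if the core is dragged up out of its pocket (z of core in the frame of heater above 0.032 m).
It fails at once if a bystander on the bench is moved by more than 30 mm (distance of any of small_beaker, petri_dish, wood_splint, vial, beaker, mortar, reagent_bottle, tall_bottle from where it was at the start of the episode above 0.03 m).
It also fails if it takes over 70 s, if anything falls off the work surface, if the arm or the gripper's body presses on something with over 40 N, if the wrist force passes 120 N, or if a joint passes its speed limit or range.

## Working session

There is one attempt and no reset: what is moved stays moved. The work goes in short steps, Python scripts to look and compute and a shell command to move; the robot and the scene stay as the last step left them, time stands still between calls to the robot, and variables do not carry over. Pictures are saved under pics/ and viewed, at most 14 in all, crops included, and the job is handed in when it is done.

```bash
ls; mkdir -p pics
python3 - <<'E'
from cell import env
import cv2,numpy as np
for n in("top","scene"):
    p,d=env.read_camera(n); i=env.camera_info(n); print(n,i)
    cv2.imwrite(f"pics/{n}0.png",cv2.cvtColor(p,cv2.COLOR_RGB2BGR)); np.savez(f"{n}0.npz",p=p,d=d)
s=env.state();print(s["t"],s["eef_pos"],s["tcp_rot"],s["opening"])
E
```

```text
cell.py
pics
steer.py
top {'vertical_fov': 54.22797740712945, 'cx': 248.8729468659235, 'cy': 193.4555973094963, 'origin': array([ 512.57540859,   17.99891506, 1217.76585869]), 'attitude': array([-3.07263003, -0.02108608, -1.57607629])}
scene {'vertical_fov': 57.48512626446971, 'cx': 251.3355025122999, 'cy': 196.17056166933344, 'origin': array([1146.37062821,  188.99883006,  979.005808  ]), 'attitude': array([-2.56658694e+00, -9.63534458e-04,  1.89564613e+00])}
0.1 [ 181.55568271 -597.81910966  214.14505812] [-3.14063634e+00 -1.01804540e-04  2.94786148e-01] 1.0012800542889817
```

View pics/top0.png

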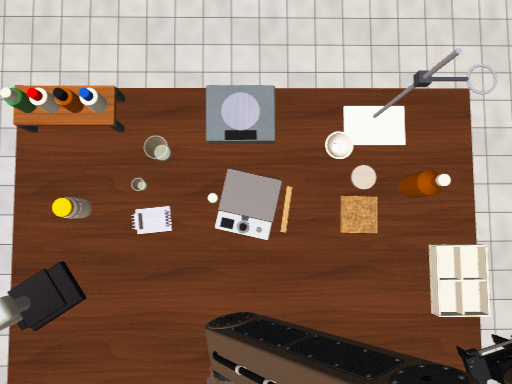

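View pics/scene0.png

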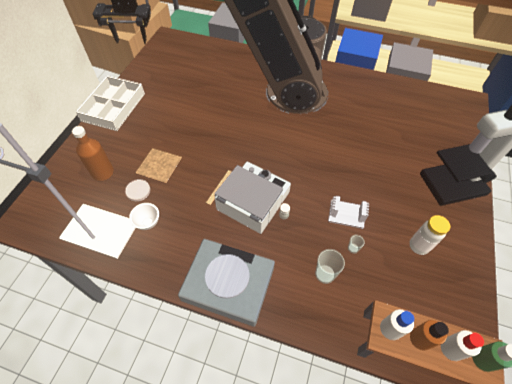

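The top view shows the heater at about (248,205), the mat at (359,214), the dock at (153,220) and the apron near row 230. Next I'll fit poses from depth and zoom in.

```bash
cat > h.py <<'E'
import numpy as np,cv2
from scipy.spatial.transform import Rotation as R
def cloud(d,i):
    f=d.shape[0]/2/np.tan(np.radians(i["vertical_fov"])/2)
    v,u=np.mgrid[:d.shape[0],:d.shape[1]]
    c=np.stack([(u-i["cx"])/f*d,(v-i["cy"])/f*d,d],-1)
    w=c@R.from_euler("xyz",i["attitude"]).as_matrix().T+i["origin"]
    w[d<=0]=np.nan
    return w
def project(P,i,H=384):
    f=H/2/np.tan(np.radians(i["vertical_fov"])/2)
    c=(np.atleast_2d(P)-i["origin"])@R.from_euler("xyz",i["attitude"]).as_matrix()
    return c[:,:2]/c[:,2:]*f+[i["cx"],i["cy"]]
def rect(P):
    (c,s,a)=cv2.minAreaRect(P[:,:2].astype(np.float32)); return np.round(c,1),np.round(s,1),round(a,1)
E
python3 - <<'E'
from cell import env
from h import *
for n in("top","scene"):
    z=np.load(n+"0.npz");w=cloud(z["d"],env.camera_info(n));p=z["p"].astype(int)
    def sel(lo,hi,x0,x1,y0,y1): return (w[...,2]>lo)&(w[...,2]<hi)&(w[...,0]>x0)&(w[...,0]<x1)&(w[...,1]>y0)&(w[...,1]<y1)
    m=sel(-20,20,350,700,-500,400); print(n,"bench z",np.nanmedian(w[...,2][m]))
    if n=="top": c={"heater":(248,200),"mat":(359,214),"dock":(153,220)}
    else: c={"heater":(252,190),"mat":(159,165),"dock":(349,212)}
    for k,(u,v) in c.items(): print(k,w[v,u].round(1))
    m=sel(76,115,380,700,-120,180);print("lid",rect(w[m]),np.percentile(w[m][:,2],[5,50,95]))
    cy=w[c["dock"][1],c["dock"][0]]
    for lo,hi in((5,25),(40,70),(5,70)):
        m=sel(lo,hi,cy[0]-80,cy[0]+70,cy[1]-80,cy[1]+80);print("dock",lo,hi,m.sum(),rect(w[m]),np.median(w[m][:,2]))
    m=sel(-5,20,350,650,-450,-130)&(p[...,0]-p[...,2]>60)&(p[...,0]>140); print("mat",rect(w[m]),np.median(w[m],0))
    img=cv2.cvtColor(z["p"],cv2.COLOR_RGB2BGR)
    a,b=((120,155),(300,250)) if n=="top" else ((200,140),(380,240))
    cv2.imwrite(f"{n}c.png",cv2.resize(img[a[1]:b[1],a[0]:b[0]],(720,300 if 0 else int(720*(b[1]-a[1])/(b[0]-a[0]))),interpolation=cv2.INTER_CUBIC)[:300+80])
a=[cv2.imread(x) for x in("topc.png","scenec.png")]
cv2.imwrite("pics/c1.png",cv2.resize(np.vstack(a),None,fx=.78,fy=.78))
E
```

```text
top bench z 1.9951130817238436
heater [570.2  -3.3  98. ]
mat [ 527.9 -364.2    9.8]
dock [512.  299.1   9.8]
lid (array([567.1,  -3.7]), array([167.8, 178.7]), 76.8) [ 92.99342075  97.56977562 101.10855761]
dock 5 25 777 (array([505.9, 299. ]), array([157.5, 147.1]), 89.8) 10.994221402971107
dock 40 70 198 (array([513.2, 299.6]), array([ 49.9, 111.8]), 5.7) 56.48063312193051
dock 5 70 1012 (array([505.9, 299. ]), array([157.5, 147.1]), 89.8) 12.057363032408489
mat (array([ 538.1, -276.8]), array([307.9, 127.7]), 82.7) [ 531.13600845 -358.93134764    7.54481235]
scene bench z 0.5033005965138386
heater [582.4   2.1  96.6]
mat [ 526.7 -362.1    3.1]
dock [508.1 305.4  10. ]
lid (array([569.5,  -3.4]), array([170.3, 176.7]), 76.7) [81.84005565 96.08197464 98.76442542]
dock 5 25 589 (array([514.8, 299.9]), array([ 81.6, 109.8]), 5.5) 9.87051667891285
dock 40 70 226 (array([516.1, 300. ]), array([ 52.7, 110.7]), 7.9) 54.47180359553869
dock 5 70 864 (array([514.8, 300.2]), array([ 81.6, 110.5]), 5.5) 11.370916439928862
mat (array([ 534.2, -277. ]), array([309.6, 136.9]), 83.0) [ 533.05590848 -356.6056329     6.14655669]
```

View pics/c1.png

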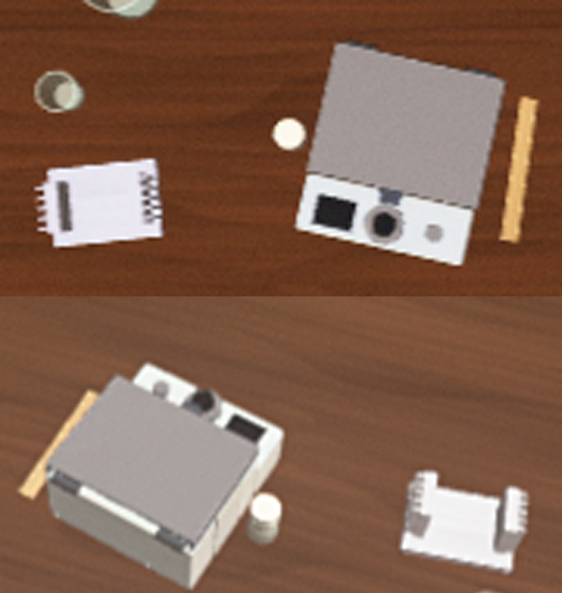

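The crop shows the button as a dark disc at top-picture pixel (243.4, 226.8), just in front of the lid. The dock's cheeks are at its left and right, with the vial and splint close beside the heater. Heater yaw is about -13°, dock yaw about +5.5°.

```bash
cat >> h.py <<'E'
def ray(u,v,i,z):
    f=192/np.tan(np.radians(i["vertical_fov"])/2)
    r=R.from_euler("xyz",i["attitude"]).as_matrix()@[(u-i["cx"])/f,(v-i["cy"])/f,1]
    return i["origin"]+r*(z-i["origin"][2])/r[2]
def shift(s,T,yaw):
    "tool-axis shift (nominal down tool) and turn to world TCP T and yaw, from measured state"
    Rt=R.from_euler("xyz",s["tcp_rot"]).as_matrix()
    return np.round(Rt.T@(np.array(T)-s["eef_pos"]),1), round((s["tcp_rot"][2]-yaw+np.pi)%(2*np.pi)-np.pi,3)
E
python3 - <<'E'
from cell import env
from h import *
i=env.camera_info("top");print("button",ray(243.4,226.8,i,72))
for n,x0 in(("top",335),("scene",130)):
    z=np.load(n+"0.npz");w=cloud(z["d"],env.camera_info(n));p=z["p"].astype(int)
    m=(w[...,2]>-5)&(w[...,2]<20)&(w[...,0]>440)&(w[...,0]<640)&(w[...,1]>-450)&(w[...,1]<-270)&(p[...,0]-p[...,2]>60)&(p[...,0]>140); print("mat",rect(w[m]))
s=env.state();print(shift(s,(450,20,214),-.23));print(env.camera_info("wrist"))
E
```

```text
button [489.93096408  10.61791412  72.        ]
mat (array([ 528.1, -365. ]), array([125.7, 117.2]), 89.4)
mat (array([ 523.6, -365.6]), array([129. , 130.2]), 88.2)
(array([ 436.4, -513.2,    0.7]), np.float64(0.525))
{'vertical_fov': 64.70195170104489, 'cx': 253.8686871606758, 'cy': 195.66769793267383, 'origin': array([ 261.97823804, -573.3674466 ,  384.8008038 ]), 'attitude': array([ 2.83996182e+00,  5.43544689e-04, -1.27697641e+00])}
```

Careful with the scale: shifts go in shares of 1 m and turns go in shares of 60 degrees. That gives: -155 mm / 1000 = -0.155, 130 mm / 1000 = 0.13.

```bash
python3 steer.py '[{"pos":[0.026,-0.031,0],"finger_gap":1},{"pos":[0.052,-0.062,0],"finger_gap":1},{"pos":[0.078,-0.093,0],"finger_gap":1},{"pos":[0.104,-0.124,0],"finger_gap":1},{"pos":[0.13,-0.155,0],"finger_gap":1}]'
python3 steer.py '[{"pos":[0.026,-0.031,0],"finger_gap":1},{"pos":[0.052,-0.062,0],"finger_gap":1},{"pos":[0.078,-0.093,0],"finger_gap":1},{"pos":[0.104,-0.124,0],"finger_gap":1},{"pos":[0.13,-0.155,0],"finger_gap":1}]'
python3 steer.py '[{"pos":[0.026,-0.031,0],"finger_gap":1},{"pos":[0.052,-0.062,0],"finger_gap":1},{"pos":[0.078,-0.093,0],"finger_gap":1},{"pos":[0.104,-0.124,0],"finger_gap":1},{"pos":[0.13,-0.155,0],"finger_gap":1}]'
python3 steer.py '[{"pos":[0.02,-0.02,0],"yaw":0.1003,"finger_gap":0},{"pos":[0.046,-0.048,0],"yaw":0.2005,"finger_gap":0},{"pos":[0.046,-0.048,0],"yaw":0.3008,"finger_gap":0},{"pos":[0.046,-0.048,0],"yaw":0.4011,"finger_gap":0},{"pos":[0.046,-0.048,0],"yaw":0.5013,"finger_gap":0}]'
python3 steer.py '[{"finger_gap":0},{"finger_gap":0},{"finger_gap":0}]'
python3 - <<'E'
from cell import env
from h import *
i=env.camera_info("wrist");p,d=env.read_camera("wrist");np.savez("w0.npz",p=p,d=d);np.save("w0i.npy",i,allow_pickle=True)
cv2.imwrite("pics/w0.png",cv2.cvtColor(p,cv2.COLOR_RGB2BGR))
s=env.state();print(s["eef_pos"],s["tcp_rot"],s["opening"]); print(project([[490,10.6,72],[581.5,-10.7,96]],i))
E
```

```text
t: 0.52
eef_pos: [261.2, -410.0, 214.4]
tcp_rot: [-3.141, 0.0, 0.294]
ft_force: [0.8, -1.3, 0.5]
opening: 1.002
grip_force: 0.0
t: 0.93
eef_pos: [340.5, -224.0, 214.6]
tcp_rot: [3.141, -0.0, 0.294]
ft_force: [0.9, -0.4, -0.9]
opening: 0.994
grip_force: 0.0
t: 1.35
eef_pos: [419.9, -37.7, 214.7]
tcp_rot: [3.141, -0.0, 0.295]
ft_force: [0.6, -0.9, 0.1]
opening: 1.0
grip_force: 0.0
t: 1.77
eef_pos: [449.7, 20.4, 214.3]
tcp_rot: [3.141, 0.001, -0.233]
ft_force: [0.6, -0.7, 0.4]
opening: 0.708
grip_force: 0.0
t: 2.02
eef_pos: [449.7, 19.4, 214.5]
tcp_rot: [3.141, 0.0, -0.227]
ft_force: [0.6, 0.5, 0.6]
opening: 0.499
grip_force: 0.0
[449.70650095  19.32791839 214.59204012] [ 3.14150432e+00  2.88547032e-07 -2.27780277e-01] 0.45866249604104387
[[253.26307433 144.90293977]
 [253.22961496  39.09731531]]
```

View pics/w0.png

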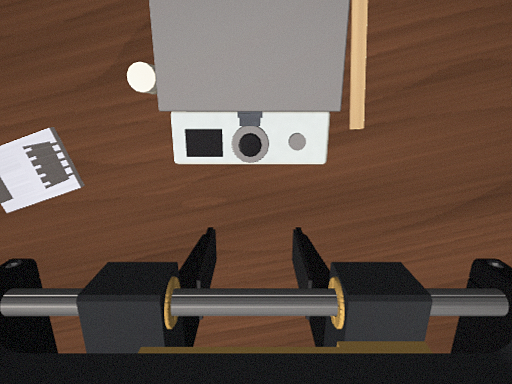

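The wrist view shows the button at (250,144), the lid's front edge at row 109 and the apron front at row 163. I'll triangulate these against depth.

Run:
```python
from cell import env
from h import *
z=np.load("w0.npz");i=np.load("w0i.npy",allow_pickle=True).item();w=cloud(z["d"],i)
print("bench",np.median(w[200:220,120:250,2]))
print("button",w[138:150,245:257].reshape(-1,3).mean(0),np.median(w[138:150,245:257,2]),"ray",ray(250.3,144,i,72))
print("apron z",np.median(w[155:160,210:225,2]))
q=w[:200,150:350].reshape(-1,3)
L=q[(q[:,2]>85)&(q[:,2]<110)]
a=L[:,:2].mean(0);yaw=-.2277
# lid front edge: per-column most-near row
e=[];g=[]
for u in range(170,335,5):
    c=w[:200,u]; k=np.where((c[:,2]>88))[0]; e.append(c[k.max()])
    k=np.where((c[:,2]>48))[0]; g.append(c[k.max()])
for n,E in(("lid front",np.array(e)),("apron front",np.array(g))):
    f=np.polyfit(E[:,1],E[:,0],1); print(n,"yaw",-np.arctan(f[0]),E.mean(0).round(1))
# lid side edges (in columns)
l=[];r=[]
for v in range(15,105,5):
    c=w[v,:]; k=np.where(c[:,2]>88)[0]; l.append(c[k.min()]);r.append(c[k.max()])
l=np.array(l);r=np.array(r)
for n,E in(("L",l),("R",r)):
    f=np.polyfit(E[:,0],E[:,1],1); print(n,"yaw",np.arctan(f[0]),E.mean(0).round(1))
print("mid",((l+r)/2).mean(0).round(1),"width",np.linalg.norm(l-r,axis=1).mean())
s=env.state(); print(shift(s,(489.3,11.5,90),-.23))
```

```text
bench nan
button [nan nan nan] nan ray [491.58821545  13.35679419  72.        ]
apron z 54.61507317717633
lid front yaw -0.2324245869943538 [522.9   5.9  94.8]
apron front yaw -0.21324070732797623 [472.2  18.8  54.5]
L yaw -0.22482902479373432 [586.5  77.4  96.3]
R yaw -0.23020692765609022 [548.9 -84.6  95.9]
mid [567.7  -3.6  96.1] width 166.31667248519085
(array([ 40.3,  -1.3, 124.6]), np.float64(0.002))
```

Converted, 134 mm / 1000 = 0.134, 125 mm / 1000 = 0.125.

```bash
python3 steer.py '[{"pos":[0.02,-0.002,0.035],"finger_gap":0},{"pos":[0.041,-0.002,0.07],"finger_gap":0},{"pos":[0.041,-0.002,0.1],"finger_gap":0},{"pos":[0.041,-0.002,0.125],"finger_gap":0},{"pos":[0.041,-0.002,0.134],"finger_gap":0}]'
python3 steer.py '[{"pos":[0,0,0.005],"finger_gap":0},{"pos":[0,0,0.009],"finger_gap":0},{"pos":[0,0,0.012],"finger_gap":0},{"pos":[0,0,0.014],"finger_gap":0},{"pos":[0,0,0.014],"finger_gap":0}]'
```

```text
t: 2.48
eef_pos: [488.8, 11.9, 77.6]
tcp_rot: [3.141, 0.004, -0.229]
ft_force: [0.0, -0.2, -0.1]
opening: 0.101
grip_force: 0.0
t: 2.9
eef_pos: [490.7, 12.0, 69.9]
tcp_rot: [-3.141, -0.003, -0.23]
ft_force: [-8.5, -0.2, 32.4]
opening: 0.003
grip_force: 16.0
```

Converted, -120 mm / 1000 = -0.12, -90 mm / 1000 = -0.09.

```bash
python3 steer.py '[{"pos":[0,0,-0.01],"finger_gap":0},{"pos":[0,0,-0.03],"finger_gap":0},{"pos":[-0.01,0,-0.06],"finger_gap":0},{"pos":[-0.03,0,-0.09],"finger_gap":0},{"pos":[-0.04,0,-0.12],"finger_gap":0.5}]'
python3 steer.py '[{"pos":[-0.005,0,-0.02],"finger_gap":1},{"pos":[-0.01,0,-0.04],"finger_gap":1},{"pos":[-0.02,0,-0.06],"finger_gap":1},{"pos":[-0.02,0,-0.07],"finger_gap":1},{"pos":[-0.02,0,-0.07],"finger_gap":1}]'
python3 steer.py '[{"finger_gap":1},{"finger_gap":1},{"finger_gap":1},{"finger_gap":1},{"finger_gap":1}]'
python3 steer.py '[{"finger_gap":1},{"finger_gap":1},{"finger_gap":1},{"finger_gap":1},{"finger_gap":1}]'
python3 steer.py '[{"finger_gap":1},{"finger_gap":1},{"finger_gap":1},{"finger_gap":1},{"finger_gap":1}]'
python3 - <<'E'
from cell import env
from h import *
i=env.camera_info("wrist");p,d=env.read_camera("wrist");np.savez("w1.npz",p=p,d=d);np.save("w1i.npy",i,allow_pickle=True)
p2,d2=env.read_camera("top");np.savez("t1.npz",p=p2,d=d2)
a=cv2.resize(p2[155:250,150:300],None,fx=4,fy=4)[:380,:512]
im=np.vstack([p,a[:210]]) if 0 else np.hstack([cv2.resize(p,(400,300)),cv2.resize(p2[155:250,180:300],(379,300))])
cv2.imwrite("pics/w1.png",cv2.cvtColor(im,cv2.COLOR_RGB2BGR))
E
```

```text
t: 3.32
eef_pos: [449.6, 21.5, 188.8]
tcp_rot: [-3.142, -0.001, -0.23]
ft_force: [0.8, 0.4, 0.2]
opening: 0.034
grip_force: 0.0
t: 3.73
eef_pos: [432.3, 25.8, 259.9]
tcp_rot: [-3.141, -0.007, -0.23]
ft_force: [-1.0, -0.8, 0.6]
opening: 0.366
grip_force: 0.0
t: 4.15
eef_pos: [431.7, 25.8, 256.0]
tcp_rot: [3.141, 0.001, -0.23]
ft_force: [-1.0, -0.2, -0.3]
opening: 0.717
grip_force: 0.0
t: 4.57
eef_pos: [431.7, 25.8, 256.6]
tcp_rot: [3.141, 0.0, -0.23]
ft_force: [0.6, 0.3, -0.7]
opening: 0.999
grip_force: 0.0
t: 4.98
eef_pos: [431.7, 25.8, 256.6]
tcp_rot: [3.142, -0.0, -0.23]
ft_force: [-0.1, -0.2, 0.4]
opening: 0.999
grip_force: 0.0
```

View pics/w1.png

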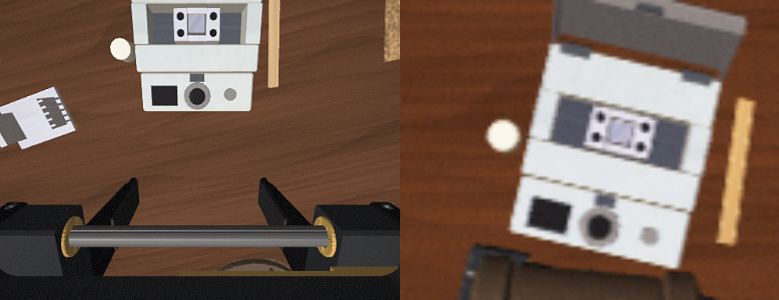

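The lid stands open. The block with the bright core sits in the well, at about (252,31) in the wrist image and (250,196) in the top image. I'll take two nearer wrist views to triangulate.

```bash
cat > shot.py <<'E'
import sys
from cell import env
from h import *
n=sys.argv[1];s=env.state();i=env.camera_info("wrist");p,d=env.read_camera("wrist");np.savez(n+".npz",p=p,d=d);np.save(n+"i.npy",i,allow_pickle=True)
print(s["eef_pos"],s["tcp_rot"])
E
python3 steer.py '[{"pos":[0.03,0,0],"finger_gap":1},{"pos":[0.06,0,0],"finger_gap":1},{"pos":[0.06,0,0],"finger_gap":1},{"pos":[0.06,0,0],"finger_gap":1},{"pos":[0.06,0,0],"finger_gap":1}]'; python3 shot.py a
python3 steer.py '[{"pos":[0.03,0,0],"finger_gap":1},{"pos":[0.05,0,0],"finger_gap":1},{"pos":[0.05,0,0],"finger_gap":1},{"pos":[0.05,0,0],"finger_gap":1},{"pos":[0.05,0,0],"finger_gap":1}]'; python3 shot.py b
python3 - <<'E'
from h import *
ims=[]
for n in "ab":
    z=np.load(n+".npz");i=np.load(n+"i.npy",allow_pickle=True).item();w=cloud(z["d"],i)
    print(n,project([[581.5,-9,72]],i))
    q=w.reshape(-1,3); L=(np.abs(q[:,0]-582)<60)&(np.abs(q[:,1]+9)<60)
    for lo,hi in((66,75.5),(76.5,86)):
        P=q[L&(q[:,2]>lo)&(q[:,2]<hi)];print(lo,len(P),rect(P) if len(P)>5 else"",np.median(P,0) if len(P)else"")
    c=project([[581.5,-9,72]],i)[0].astype(int);v0=max(c[1]-75,0)
    im=z["p"][v0:v0+150,c[0]-98:c[0]+98];print("crop",c[0]-98,v0,im.shape);ims.append(cv2.resize(im,None,fx=2,fy=2,interpolation=cv2.INTER_CUBIC))
cv2.imwrite("pics/ab.png",cv2.cvtColor(np.hstack(ims),cv2.COLOR_RGB2BGR))
E
```

```text
t: 5.5
eef_pos: [489.6, 12.2, 256.3]
tcp_rot: [3.141, 0.001, -0.23]
ft_force: [-0.6, 0.1, 0.5]
opening: 0.999
grip_force: 0.0
[489.60297558  12.17000476 256.26308879] [ 3.14139655e+00  1.06823966e-03 -2.30288663e-01]
t: 5.97
eef_pos: [537.7, 1.0, 256.6]
tcp_rot: [3.141, 0.001, -0.23]
ft_force: [-0.3, -0.1, 0.2]
opening: 1.0
grip_force: 0.0
[537.69968628   0.99476898 256.55374204] [ 3.14146125e+00  7.78752454e-04 -2.30083267e-01]
a [[253.37253306  91.47956607]]
66 2559 (array([582.1,  -9.2]), array([119.5, 119.6]), 0.1) [584.63784803  -8.08335303  73.11830498]
76.5 4011 (array([582.,  -9.]), array([119.9, 120. ]), 90.0) [604.82516133 -11.69194988  77.13519362]
crop 155 16 (150, 196, 3)
b [[253.53780883 136.63833449]]
66 2379 (array([582. ,  -8.9]), array([119.8, 119.9]), 90.0) [581.85439004  -9.15664683  73.01478591]
76.5 3590 (array([582.,  -9.]), array([119.9, 120. ]), 90.0) [603.65410333 -11.37691109  77.10155553]
crop 155 61 (150, 196, 3)
```

View pics/ab.png

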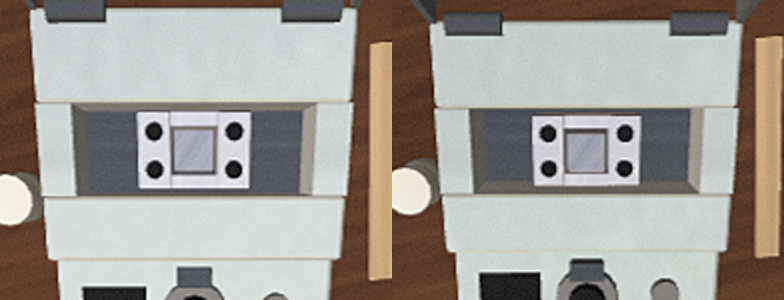

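Block centre is at about (194,150) in the left half and (586,150) in the right half. Both views agree on about (582.3, -7.7) at z≈72–73. Since the wrist camera would come close to the raised lid, I'll turn the tool half round up high before going down.

Converted, 45.4 mm / 1000 = 0.0454, -1.7 mm / 1000 = -0.0017, -0.125 rad / 1.0472 = -0.1194.

```bash
python3 steer.py '[{"pos":[0.03,-0.001,0],"finger_gap":1},{"pos":[0.0454,-0.0017,0],"finger_gap":1},{"pos":[0.0454,-0.0017,0],"yaw":-0.1194,"finger_gap":1},{"pos":[0.0454,-0.0017,0],"yaw":-0.2387,"finger_gap":1},{"pos":[0.0454,-0.0017,0],"yaw":-0.3581,"finger_gap":1}]' >/dev/null
python3 steer.py '[{"yaw":-0.1194,"finger_gap":1},{"yaw":-0.2387,"finger_gap":1},{"yaw":-0.3581,"finger_gap":1},{"yaw":-0.4775,"finger_gap":1},{"yaw":-0.5968,"finger_gap":1}]' >/dev/null
python3 steer.py '[{"yaw":-0.1194,"finger_gap":1},{"yaw":-0.2387,"finger_gap":1},{"yaw":-0.3581,"finger_gap":1},{"yaw":-0.4775,"finger_gap":1},{"yaw":-0.5968,"finger_gap":1}]' >/dev/null
python3 steer.py '[{"yaw":-0.1194,"finger_gap":1},{"yaw":-0.2387,"finger_gap":1},{"yaw":-0.3581,"finger_gap":1},{"yaw":-0.4775,"finger_gap":1},{"yaw":-0.5968,"finger_gap":1}]' >/dev/null
python3 steer.py '[{"yaw":-0.1194,"finger_gap":1},{"yaw":-0.2387,"finger_gap":1},{"yaw":-0.3581,"finger_gap":1},{"yaw":-0.4775,"finger_gap":1},{"yaw":-0.5968,"finger_gap":1}]'
python3 steer.py '[{"yaw":-0.0955,"finger_gap":1},{"yaw":-0.191,"finger_gap":1},{"yaw":-0.2559,"finger_gap":1},{"yaw":-0.2559,"finger_gap":1},{"yaw":-0.2559,"finger_gap":1}]'; python3 shot.py c
python3 - <<'E'
from cell import env
from h import *
n="c"
s=env.state();print(s["joints"],shift(s,(582.3,-7.7,40),2.9136))
z=np.load(n+".npz");i=np.load(n+"i.npy",allow_pickle=True).item();w=cloud(z["d"],i)
print(project([[582.3,-7.7,72],[582.3,-7.7,80]],i))
p=z["p"];cv2.imwrite("pics/c.png",cv2.cvtColor(p,cv2.COLOR_RGB2BGR))
E
```

```text
t: 8.1
eef_pos: [582.5, -7.7, 257.0]
tcp_rot: [3.142, 0.0, 2.651]
ft_force: [-0.1, -0.4, 0.7]
opening: 1.004
grip_force: 0.0
t: 8.52
eef_pos: [582.8, -7.8, 256.9]
tcp_rot: [-3.142, 0.0, 2.911]
ft_force: [1.2, -0.0, 0.6]
opening: 1.004
grip_force: 0.0
[582.81597545  -7.77889826 256.93189016] [-3.14155587e+00  2.26499465e-04  2.91065010e+00]
[-1.26714292e-01  3.90884670e-01  1.60983654e+00 -9.95921548e-05
  1.14065729e+00 -1.46624181e+00] (array([  0.7,   0. , 216.9]), np.float64(-0.003))
[[254.03099528 174.64567504]
 [254.03193402 176.21857696]]
```

View pics/c.png

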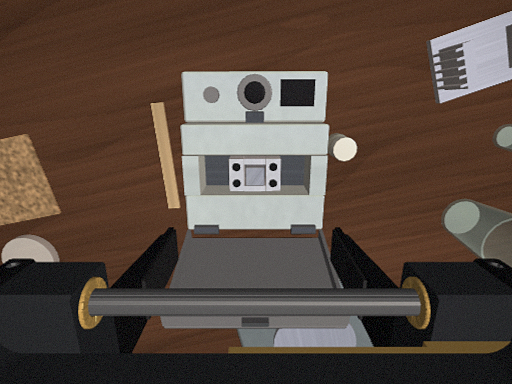

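The turned view shows the block at (255,174.5), against a predicted (254,174.6). Going down over the short ends.

```bash
python3 steer.py '[{"pos":[0.0005,0.0006,0.035],"finger_gap":1},{"pos":[0.0005,0.0006,0.07],"finger_gap":1},{"pos":[0.0005,0.0006,0.1],"finger_gap":1},{"pos":[0.0005,0.0006,0.125],"finger_gap":1},{"pos":[0.0005,0.0006,0.145],"finger_gap":1}]'
python3 steer.py '[{"pos":[0,0,0.015],"finger_gap":1},{"pos":[0,0,0.03],"finger_gap":1},{"pos":[0,0,0.045],"finger_gap":1},{"pos":[0,0,0.057],"finger_gap":1},{"pos":[0,0,0.067],"finger_gap":1}]'
python3 steer.py '[{"pos":[0,0,0.005],"finger_gap":1},{"pos":[0,0,0.005],"finger_gap":1},{"pos":[0,0,0.005],"finger_gap":1},{"pos":[0,0,0.005],"finger_gap":0.5},{"pos":[0,0,0.005],"finger_gap":0.3}]'
python3 steer.py '[{"finger_gap":0},{"finger_gap":0},{"finger_gap":0},{"finger_gap":0},{"finger_gap":0}]'
```

```text
t: 8.98
eef_pos: [582.2, -7.2, 109.7]
tcp_rot: [-3.141, -0.002, 2.911]
ft_force: [0.6, -0.5, -0.1]
opening: 1.001
grip_force: 0.0
t: 9.4
eef_pos: [582.8, -7.3, 43.7]
tcp_rot: [-3.141, -0.0, 2.911]
ft_force: [-0.0, -0.7, -0.4]
opening: 1.0
grip_force: 0.0
t: 9.82
eef_pos: [583.4, -7.4, 40.3]
tcp_rot: [3.142, 0.001, 2.913]
ft_force: [0.5, -0.1, -0.7]
opening: 0.911
grip_force: 0.0
t: 10.23
eef_pos: [583.1, -7.3, 39.8]
tcp_rot: [-3.142, 0.0, 2.913]
ft_force: [-0.3, 0.5, 2.4]
opening: 0.651
grip_force: 30.0
```

```bash
python3 steer.py '[{"pos":[0,0,-0.004],"finger_gap":0},{"pos":[0,0,-0.01],"finger_gap":0},{"pos":[0,0,-0.016],"finger_gap":0},{"pos":[0,0,-0.022],"finger_gap":0},{"pos":[0,0,-0.028],"finger_gap":0}]'
python3 steer.py '[{"pos":[0,0,-0.007],"finger_gap":0},{"pos":[0,0,-0.014],"finger_gap":0},{"pos":[0,0,-0.021],"finger_gap":0},{"pos":[0,0,-0.028],"finger_gap":0},{"pos":[0,0,-0.036],"finger_gap":0}]'
python3 steer.py '[{"pos":[0,0,-0.02],"finger_gap":0},{"pos":[0,0,-0.05],"finger_gap":0},{"pos":[0,0,-0.08],"finger_gap":0},{"pos":[0,0,-0.08],"finger_gap":0},{"pos":[0,0,-0.08],"finger_gap":0}]'
python3 - <<'E'
from cell import env
from h import *
p,d=env.read_camera("top");w=cloud(d,env.camera_info("top"))
n="d";s=env.state();i=env.camera_info("wrist");p,d=env.read_camera("wrist");np.savez(n+".npz",p=p,d=d)
print(shift(s,(527,-365,140),2.9136))
cv2.imwrite("pics/d.png",cv2.cvtColor(p,cv2.COLOR_RGB2BGR))
E
```

```text
t: 10.65
eef_pos: [583.1, -7.3, 68.4]
tcp_rot: [-3.142, 0.0, 2.913]
ft_force: [0.3, -0.3, -1.9]
opening: 0.653
grip_force: 30.0
t: 11.07
eef_pos: [583.0, -7.3, 104.3]
tcp_rot: [-3.142, -0.0, 2.913]
ft_force: [-0.9, -0.4, -2.0]
opening: 0.651
grip_force: 30.0
t: 11.48
eef_pos: [583.5, -7.4, 185.3]
tcp_rot: [3.141, 0.003, 2.913]
ft_force: [-0.3, -0.6, -1.8]
opening: 0.648
grip_force: 30.0
(array([ -26.7, -361.1,   43.9]), np.float64(-0.001))
```

View pics/d.png

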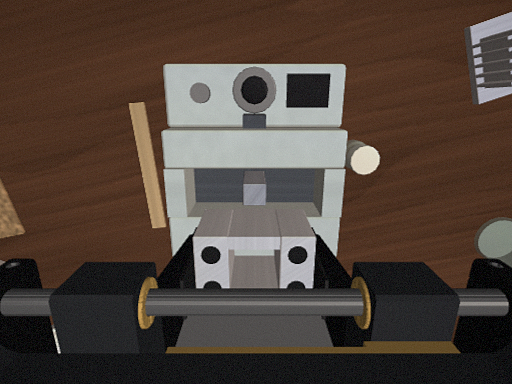

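The core stands in its pocket and the block hangs level in the fingers. Before crossing, I'll check the clearance from the tall bottle to the mat and refine the mat centre.

Run:
```python
from cell import env
from h import *
for n in("top","scene"):
    z=np.load(n+"0.npz");w=cloud(z["d"],env.camera_info(n));p=z["p"].astype(int)
    for lo,hi,x0,x1,y0,y1 in((30,130,480,760,-700,-430),(130,260,480,760,-700,-430),(20,80,600,760,-430,-200)):
        m=(w[...,2]>lo)&(w[...,2]<hi)&(w[...,0]>x0)&(w[...,0]<x1)&(w[...,1]>y0)&(w[...,1]<y1)
        P=w[m]
        if len(P): print(n,lo,len(P),np.percentile(P,[3,97],axis=0).round(0).tolist())
```

```text
top 30 358 [[581.0, -529.0, 33.0], [650.0, -497.0, 128.0]]
top 130 592 [[586.0, -551.0, 133.0], [648.0, -501.0, 214.0]]
top 20 253 [[641.0, -381.0, 20.0], [758.0, -250.0, 54.0]]
scene 30 530 [[597.0, -545.0, 34.0], [656.0, -496.0, 128.0]]
scene 130 512 [[598.0, -549.0, 131.0], [651.0, -501.0, 212.0]]
scene 20 327 [[706.0, -331.0, 21.0], [757.0, -250.0, 52.0]]
```

Converted, -200 mm / 1000 = -0.2, -160 mm / 1000 = -0.16.

```bash
python3 steer.py '[{"pos":[0,-0.04,0],"finger_gap":0},{"pos":[0,-0.08,0],"finger_gap":0},{"pos":[-0.005,-0.12,0],"finger_gap":0},{"pos":[-0.01,-0.16,0],"finger_gap":0},{"pos":[-0.015,-0.2,0],"finger_gap":0}]'
python3 steer.py '[{"pos":[-0.005,-0.04,0],"finger_gap":0},{"pos":[-0.01,-0.08,0],"finger_gap":0},{"pos":[-0.012,-0.12,0],"finger_gap":0},{"pos":[-0.012,-0.15,0],"finger_gap":0},{"pos":[-0.012,-0.161,0],"finger_gap":0}]'
python3 steer.py '[{"pos":[0,0,0.035],"finger_gap":0},{"pos":[0,0,0.07],"finger_gap":0},{"pos":[0,0,0.105],"finger_gap":0},{"pos":[0,0,0.135],"finger_gap":0},{"pos":[0,0,0.15],"finger_gap":0}]'
python3 steer.py '[{"pos":[0,0,0.005],"finger_gap":0},{"pos":[0,0,0.01],"finger_gap":0},{"pos":[0,0,0.013],"finger_gap":0},{"pos":[0,0,0.015],"finger_gap":0},{"pos":[0,0,0.017],"finger_gap":0}]'
```

```text
t: 12.0
eef_pos: [551.2, -207.0, 182.2]
tcp_rot: [3.141, -0.002, 2.913]
ft_force: [1.9, -0.0, -2.3]
opening: 0.647
grip_force: 30.0
t: 12.42
eef_pos: [525.8, -368.7, 181.7]
tcp_rot: [3.141, -0.002, 2.91]
ft_force: [-0.3, -0.1, -2.3]
opening: 0.65
grip_force: 30.0
t: 12.83
eef_pos: [525.7, -363.1, 28.5]
tcp_rot: [3.138, -0.006, 2.913]
ft_force: [-0.4, 0.3, -1.7]
opening: 0.653
grip_force: 30.0
t: 13.25
eef_pos: [527.9, -365.3, 17.5]
tcp_rot: [-3.141, 0.001, 2.913]
ft_force: [0.3, 0.2, -2.6]
opening: 0.651
grip_force: 30.0
```

Converted, 2 mm / 1000 = 0.002, 1.4 mm / 1000 = 0.0014.

```bash
python3 steer.py '[{"pos":[0,0,0.0007],"finger_gap":0},{"pos":[0,0,0.0014],"finger_gap":0},{"pos":[0,0,0.002],"finger_gap":0},{"pos":[0,0,0.002],"finger_gap":0},{"pos":[0,0,0.002],"finger_gap":0}]'
```

```text
t: 13.67
eef_pos: [527.7, -365.2, 15.8]
tcp_rot: [-3.141, 0.001, 2.913]
ft_force: [-1.2, 0.9, 5.0]
opening: 0.648
grip_force: 30.0
```

Converted, -130 mm / 1000 = -0.13, -95 mm / 1000 = -0.095, 0.625 rad / 1.0472 = 0.5968.

```bash
python3 steer.py '[{"finger_gap":0.8},{"finger_gap":1},{"finger_gap":1},{"finger_gap":1},{"finger_gap":1}]'
python3 steer.py '[{"finger_gap":1},{"pos":[0,0,-0.02],"finger_gap":1},{"pos":[0,0,-0.055],"finger_gap":1},{"pos":[0,0,-0.095],"finger_gap":1},{"pos":[0,0,-0.13],"finger_gap":1}]'
python3 steer.py '[{"pos":[0,0,-0.035],"yaw":0.0955,"finger_gap":1},{"pos":[0,0,-0.06],"yaw":0.2101,"finger_gap":1},{"pos":[0,0,-0.06],"yaw":0.3295,"finger_gap":1},{"pos":[0,0,-0.06],"yaw":0.4488,"finger_gap":1},{"pos":[0,0,-0.06],"yaw":0.5682,"finger_gap":1}]' >/dev/null
python3 steer.py '[{"yaw":0.1194,"finger_gap":1},{"yaw":0.2387,"finger_gap":1},{"yaw":0.3581,"finger_gap":1},{"yaw":0.4775,"finger_gap":1},{"yaw":0.5968,"finger_gap":1}]' >/dev/null
python3 steer.py '[{"yaw":0.1194,"finger_gap":1},{"yaw":0.2387,"finger_gap":1},{"yaw":0.3352,"finger_gap":1},{"yaw":0.3352,"finger_gap":1},{"yaw":0.3352,"finger_gap":1}]'; python3 shot.py e
python3 - <<'E'
from h import *
n="e"
z=np.load(n+".npz");i=np.load(n+"i.npy",allow_pickle=True).item();w=cloud(z["d"],i)
q=w.reshape(-1,3);m=(q[:,2]>43)&(q[:,2]<56)&(np.hypot(q[:,0]-527,q[:,1]+365)<60);print(m.sum(),rect(q[m]),np.median(q[m],0))
print(project([[527.7,-365.2,48]],i))
cv2.imwrite("pics/e.png",cv2.cvtColor(z["p"],cv2.COLOR_RGB2BGR))
E
```

```text
t: 14.08
eef_pos: [527.5, -365.1, 14.7]
tcp_rot: [-3.141, 0.0, 2.913]
ft_force: [-0.5, 0.5, -0.4]
opening: 0.943
grip_force: 0.0
t: 14.5
eef_pos: [527.4, -365.0, 146.5]
tcp_rot: [-3.142, -0.0, 2.913]
ft_force: [-0.1, -0.2, 0.6]
opening: 0.999
grip_force: 0.0
t: 15.75
eef_pos: [527.4, -365.0, 204.6]
tcp_rot: [-3.141, 0.0, 1.345]
ft_force: [-0.3, -0.3, 0.5]
opening: 1.005
grip_force: 0.0
[ 527.40620827 -365.01667538  204.59743088] [-3.14149522e+00  1.20039734e-05  1.34506782e+00]
1450 (array([ 526.7, -364.7]), array([61.8, 40. ]), 76.7) [ 526.84507014 -362.61963858   48.57548517]
[[254.54149923 180.70834889]]
```

View pics/e.png

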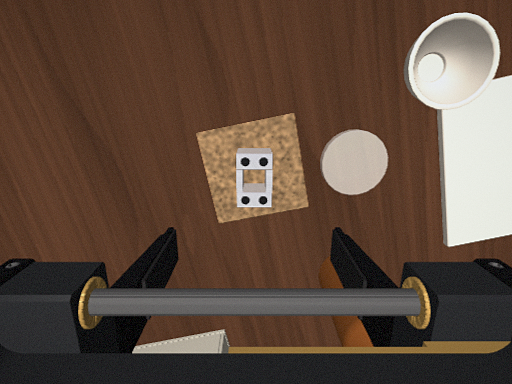

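The block stands mid-mat at (254,178), narrow width across the fingers, with the petri dish close at (354,161). I'll regrip with a reduced opening.

Converted, 135 mm / 1000 = 0.135, 100 mm / 1000 = 0.1.

```bash
python3 steer.py '[{"pos":[0,0,0.035],"finger_gap":0.7},{"pos":[0,0,0.07],"finger_gap":0.7},{"pos":[0,0,0.1],"finger_gap":0.7},{"pos":[0,0,0.125],"finger_gap":0.7},{"pos":[0,0,0.135],"finger_gap":0.7}]'
python3 steer.py '[{"pos":[0,0,0.02],"finger_gap":0.7},{"pos":[0,0,0.037],"finger_gap":0.7},{"pos":[0,0,0.047],"finger_gap":0.7},{"pos":[0,0,0.052],"finger_gap":0.7},{"pos":[0,0,0.053],"finger_gap":0.7}]'
python3 steer.py '[{"finger_gap":0},{"finger_gap":0},{"finger_gap":0},{"finger_gap":0},{"finger_gap":0}]'
python3 steer.py '[{"finger_gap":0},{"finger_gap":0},{"pos":[0,0,-0.01],"finger_gap":0},{"pos":[0,0,-0.035],"finger_gap":0},{"pos":[0,0,-0.07],"finger_gap":0}]'
python3 steer.py '[{"pos":[0,0,-0.04],"finger_gap":0},{"pos":[0,0,-0.08],"finger_gap":0},{"pos":[0,0,-0.11],"finger_gap":0},{"pos":[0,0,-0.12],"finger_gap":0},{"pos":[0,0,-0.12],"finger_gap":0}]'
python3 - <<'E'
from cell import env
from h import *
s=env.state();print(shift(s,(514.5,299.7,205),np.pi/2+.096),s["joints"])
E
```

```text
t: 16.22
eef_pos: [526.3, -364.1, 66.2]
tcp_rot: [-3.138, -0.002, 1.345]
ft_force: [0.9, 0.0, 0.5]
opening: 0.726
grip_force: 0.0
t: 16.63
eef_pos: [527.5, -365.1, 16.5]
tcp_rot: [-3.141, -0.0, 1.343]
ft_force: [-0.2, 0.5, 0.5]
opening: 0.699
grip_force: 0.0
t: 17.05
eef_pos: [527.7, -365.2, 17.2]
tcp_rot: [3.141, 0.0, 1.342]
ft_force: [0.2, 0.8, 3.2]
opening: 0.42
grip_force: 30.0
t: 17.47
eef_pos: [526.3, -364.1, 85.3]
tcp_rot: [-3.137, -0.002, 1.342]
ft_force: [0.7, -0.5, -2.5]
opening: 0.417
grip_force: 30.0
t: 17.88
eef_pos: [528.0, -365.4, 209.5]
tcp_rot: [3.138, 0.002, 1.342]
ft_force: [0.7, 0.3, -1.9]
opening: 0.42
grip_force: 30.0
(array([ 644.7, -164.1,    2.4]), np.float64(-0.325)) [-7.08183122e-01  5.18583675e-01  1.52348218e+00 -4.61595974e-05
  1.09491362e+00 -4.79264730e-01]
```

Converted, 195 mm / 1000 = 0.195, 156 mm / 1000 = 0.156.

```bash
python3 steer.py '[{"pos":[0.039,-0.01,0],"finger_gap":0},{"pos":[0.078,-0.02,0],"finger_gap":0},{"pos":[0.117,-0.03,0],"finger_gap":0},{"pos":[0.156,-0.04,0],"finger_gap":0},{"pos":[0.195,-0.05,0],"finger_gap":0}]'
python3 steer.py '[{"pos":[0.039,-0.01,0],"finger_gap":0},{"pos":[0.078,-0.02,0],"finger_gap":0},{"pos":[0.117,-0.03,0],"finger_gap":0},{"pos":[0.156,-0.04,0],"finger_gap":0},{"pos":[0.195,-0.05,0],"finger_gap":0}]'>/dev/null
python3 steer.py '[{"pos":[0.039,-0.01,0],"finger_gap":0},{"pos":[0.078,-0.02,0],"finger_gap":0},{"pos":[0.117,-0.03,0],"finger_gap":0},{"pos":[0.156,-0.04,0],"finger_gap":0},{"pos":[0.175,-0.045,0],"finger_gap":0}]'>/dev/null
python3 steer.py '[{"yaw":-0.105,"finger_gap":0},{"yaw":-0.2101,"finger_gap":0},{"yaw":-0.3104,"finger_gap":0},{"yaw":-0.3104,"finger_gap":0},{"yaw":-0.3104,"finger_gap":0}]'
python3 shot.py f
python3 - <<'E'
from h import *
n="f"
z=np.load(n+".npz");i=np.load(n+"i.npy",allow_pickle=True).item();w=cloud(z["d"],i)
q=w.reshape(-1,3);near=np.hypot(q[:,0]-514,q[:,1]-300)<75
for lo,hi in((49,62),(6,14)):
    m=near&(q[:,2]>lo)&(q[:,2]<hi);print(lo,m.sum(),rect(q[m]),np.median(q[m],0))
c,s=np.cos(.096),np.sin(.096)
C=np.array([[514.5+c*x-s*y,299.7+s*x+c*y,h] for x,y,h in((0,0,10),(25,35,56),(-25,35,56),(25,-35,56),(-25,-35,56))]);print(project(C,i).round(1).tolist())
cv2.imwrite("pics/f.png",cv2.cvtColor(z["p"],cv2.COLOR_RGB2BGR))
E
```

```text
t: 18.3
eef_pos: [521.7, -161.7, 204.3]
tcp_rot: [-3.138, -0.001, 1.341]
ft_force: [0.7, 1.0, -1.8]
opening: 0.418
grip_force: 30.0
t: 19.55
eef_pos: [513.9, 217.9, 204.9]
tcp_rot: [-3.139, 0.001, 1.664]
ft_force: [-0.7, 0.4, -2.5]
opening: 0.418
grip_force: 30.0
[513.87269537 217.93606264 204.9012395 ] [-3.13877397e+00  6.45202902e-04  1.66353800e+00]
49 1590 (array([513.2, 299.4]), array([ 49.6, 109.2]), 5.6) [512.5388726  335.26153295  56.48332098]
6 5223 (array([512.8, 299.8]), array([ 80.2, 109.8]), 5.4) [512.45561479 301.99335329  10.54267904]
[[261.8, 104.0], [288.6, 66.8], [237.3, 67.0], [286.6, 139.3], [238.7, 139.5]]
```

View pics/f.png

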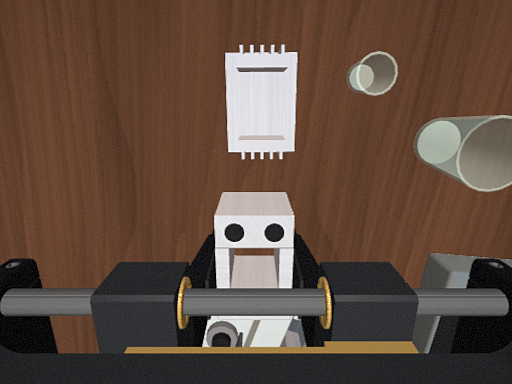

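The dock is clear ahead, with its cheeks at rows 68 and 138 and centre at (261,104). The depth fit gives (513, 299.6) and yaw 0.096, agreeing with the other cameras.

Converted, 81.5 mm / 1000 = 0.0815, 60 mm / 1000 = 0.06.

```bash
python3 steer.py '[{"pos":[0.03,0,0],"finger_gap":0},{"pos":[0.06,0,0],"finger_gap":0},{"pos":[0.0815,-0.001,0],"finger_gap":0},{"pos":[0.0815,-0.001,0],"finger_gap":0},{"pos":[0.0815,-0.001,0],"finger_gap":0}]'
python3 steer.py '[{"pos":[0,0,0.03],"finger_gap":0},{"pos":[0,0,0.06],"finger_gap":0},{"pos":[0,0,0.09],"finger_gap":0},{"pos":[0,0,0.11],"finger_gap":0},{"pos":[0,0,0.12],"finger_gap":0}]'
python3 steer.py '[{"finger_gap":0},{"finger_gap":0}]'
python3 - <<'E'
from cell import env
from h import *
s=env.state();print(s["eef_pos"],shift(s,(513.4,299.6,20),np.pi/2+.096))
i=env.camera_info("wrist");p,d=env.read_camera("wrist")
w=cloud(d,i);q=w.reshape(-1,3)
m=(np.hypot(q[:,0]-514,q[:,1]-300)<75)&(q[:,2]>50)&(q[:,2]<60);print(rect(q[m]))
for h in(100,115):
    m=(np.hypot(q[:,0]-514,q[:,1]-300)<55)&(q[:,2]>h)&(q[:,2]<h+15);print(h,m.sum(),rect(q[m]) if m.sum()>5 else"")
cv2.imwrite("pics/g.png",cv2.cvtColor(p,cv2.COLOR_RGB2BGR))
E
```

```text
t: 20.02
eef_pos: [505.2, 299.7, 205.8]
tcp_rot: [-3.141, 0.001, 1.666]
ft_force: [-0.1, 0.1, -1.7]
opening: 0.418
grip_force: 30.0
t: 20.43
eef_pos: [504.8, 297.5, 83.8]
tcp_rot: [-3.138, 0.002, 1.664]
ft_force: [0.1, -1.0, -2.8]
opening: 0.421
grip_force: 30.0
t: 20.6
eef_pos: [506.1, 298.7, 87.0]
tcp_rot: [-3.142, 0.0, 1.665]
ft_force: [-0.2, -0.2, -1.0]
opening: 0.422
grip_force: 30.0
[506.11677911 298.67808442  86.96969346] (array([ 0.2,  7.3, 67. ]), np.float64(-0.001))
(array([508.6, 344.3]), array([49.9, 20.4]), 5.7)
100 1786 (array([504.6, 307.6]), array([56.4, 45.6]), 5.6)
115 4884 (array([505.3, 298.9]), array([59.7, 62.8]), 5.4)
```

View pics/g.png

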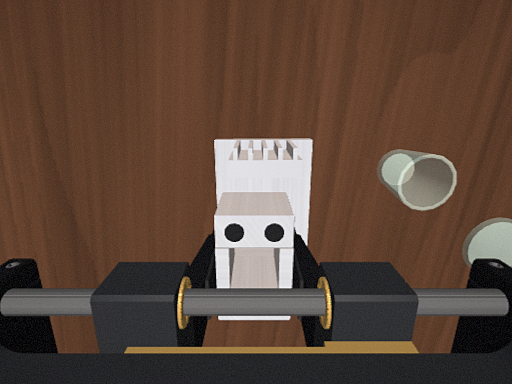

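The block hangs above the dock, aligned along y and 7 mm short along x. The far cheek's top at row ~150 fits a dock centre of (513.0, 299.5). Shift and lower.

Careful with the scale: shifts go in shares of 1 m and turns go in shares of 60 degrees. That gives: 24 mm / 1000 = 0.024, 18 mm / 1000 = 0.018.

```bash
python3 steer.py '[{"pos":[0.0004,0.007,0],"finger_gap":0},{"pos":[0.0004,0.007,0],"finger_gap":0},{"pos":[0.0004,0.007,0.008],"finger_gap":0},{"pos":[0.0004,0.007,0.018],"finger_gap":0},{"pos":[0.0004,0.007,0.024],"finger_gap":0}]'
python3 steer.py '[{"pos":[0,0,0.006],"finger_gap":0},{"pos":[0,0,0.012],"finger_gap":0},{"pos":[0,0,0.018],"finger_gap":0},{"pos":[0,0,0.024],"finger_gap":0},{"pos":[0,0,0.03],"finger_gap":0}]'
python3 steer.py '[{"pos":[0,0,0.003],"finger_gap":0},{"pos":[0,0,0.006],"finger_gap":0},{"pos":[0,0,0.008],"finger_gap":0},{"pos":[0,0,0.01],"finger_gap":0},{"pos":[0,0,0.01],"finger_gap":0}]'
```

```text
t: 21.07
eef_pos: [512.2, 300.0, 61.3]
tcp_rot: [-3.141, 0.0, 1.667]
ft_force: [-0.2, -0.6, -2.2]
opening: 0.418
grip_force: 30.0
t: 21.48
eef_pos: [512.6, 300.2, 31.9]
tcp_rot: [-3.142, 0.0, 1.667]
ft_force: [-0.4, 0.1, -1.9]
opening: 0.418
grip_force: 30.0
t: 21.9
eef_pos: [512.6, 300.2, 22.4]
tcp_rot: [-3.141, 0.0, 1.667]
ft_force: [0.2, 0.8, -1.5]
opening: 0.417
grip_force: 30.0
```

Converted, 1.9 mm / 1000 = 0.0019, 1.3 mm / 1000 = 0.0013.

```bash
python3 steer.py '[{"pos":[0,0,0.0007],"finger_gap":0},{"pos":[0,0,0.0013],"finger_gap":0},{"pos":[0,0,0.0019],"finger_gap":0},{"pos":[0,0,0.0019],"finger_gap":0},{"pos":[0,0,0.0019],"finger_gap":0}]'
```

```text
t: 22.32
eef_pos: [512.8, 300.3, 21.2]
tcp_rot: [3.141, -0.0, 1.667]
ft_force: [-1.9, -1.2, 5.3]
opening: 0.42
grip_force: 30.0
```

Converted, -140 mm / 1000 = -0.14, -105 mm / 1000 = -0.105.

```bash
python3 steer.py '[{"finger_gap":0.7},{"finger_gap":0.7},{"finger_gap":0.7},{"finger_gap":0.7},{"finger_gap":0.7}]'
python3 steer.py '[{"pos":[0,0,-0.01],"finger_gap":0.7},{"pos":[0,0,-0.035],"finger_gap":0.7},{"pos":[0,0,-0.07],"finger_gap":0.7},{"pos":[0,0,-0.105],"finger_gap":0.7},{"pos":[0,0,-0.14],"finger_gap":0.7}]'
python3 steer.py '[{"pos":[0,0,-0.02],"finger_gap":0.7},{"pos":[0,0,-0.04],"finger_gap":0.7},{"pos":[0,0,-0.04],"finger_gap":0.7},{"pos":[0,0,-0.04],"finger_gap":0.7},{"pos":[0,0,-0.04],"finger_gap":0.7}]'
python3 - <<'E'
from cell import env
from h import *
i=env.camera_info("wrist");p,d=env.read_camera("wrist");w=cloud(d,i);q=w.reshape(-1,3)
m=(np.abs(q[:,0]-513)<40)&(np.abs(q[:,1]-300)<32)&(q[:,2]>45)&(q[:,2]<58);print(rect(q[m]),np.percentile(q[m][:,2],[5,50,95]))
t,d=env.read_camera("top");w=cloud(d,env.camera_info("top"))
sl=t[140:255,120:300]
im=np.hstack([cv2.resize(p,(400,300)),cv2.resize(sl,(400,256))[:300] if 0 else cv2.resize(sl,(400,300))])
cv2.imwrite("pics/h.png",cv2.cvtColor(im,cv2.COLOR_RGB2BGR))
E
```

```text
t: 22.73
eef_pos: [512.7, 300.2, 20.6]
tcp_rot: [3.142, 0.0, 1.667]
ft_force: [0.7, -0.2, 0.0]
opening: 0.682
grip_force: 0.0
t: 23.15
eef_pos: [512.3, 300.1, 162.9]
tcp_rot: [-3.141, 0.0, 1.667]
ft_force: [1.1, 1.2, 0.2]
opening: 0.699
grip_force: 0.0
t: 23.57
eef_pos: [512.2, 300.0, 200.3]
tcp_rot: [-3.141, 0.0, 1.667]
ft_force: [-0.4, -0.4, -0.2]
opening: 0.701
grip_force: 0.0
(array([511.9, 300.1]), array([40.1, 62.7]), 5.2) [50.60240848 52.56023976 53.82760602]
```

View pics/h.png

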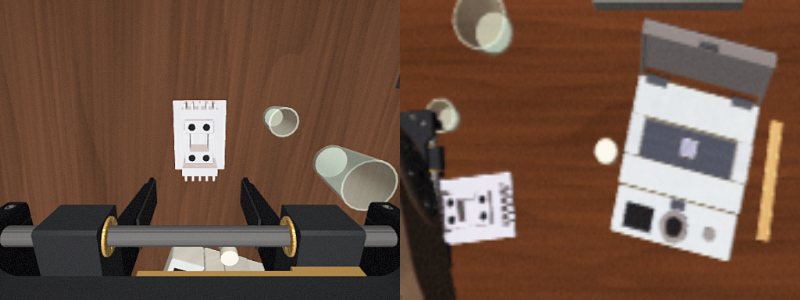

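The block sits flat and centred between the cheeks, with its top at 52.6 mm at (199,143) in the left half. The core is standing in the well at (688,148) in the right half, the lid is open, and the bystanders are where they were.

```bash
python3 -c "
from cell import env
print(env.job_done())"
```

```text
the job is handed in; nothing more can be done
None
```

I handed the job in at about 24 s: by the last camera check the block stands flat and centred in the cooling dock, the core is upright in the heater, the lid is open and the bystanders look undisturbed; no verdict came back.

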